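Uncover the air manifold and push the red valve shut

TASK

Shut off the air line with the red handle: with the fingertips push the yellow cover of the manifold box fully back by its black step, then push the red handle round clockwise a full quarter turn until it is shut. Only push, gently and without gripping or forcing anything; leave both blue handles open, the cover back, and the loose parts around the box undisturbed.

Things in the scene. Friction and masses are not known exactly. Their poses are not given: they have to be found in the camera images.
- manifold: air manifold box fixed to the bench, grey, open-topped under a sliding yellow cover. Origin at bench level below the middle valve; x to its back, y left along it, z up. Outer walls at x -90/+60, y -180/+180 mm, 4 mm thick; rim 88 mm high. Valves at x 0, y -100, 0, +100 mm. Side rails to x +215, up to 106 mm high. Couplings stick out 22 mm in front, 42 mm high
- cover (a joint): slide of the yellow cover along the box's +x (backwards, away from the robot), in m: 0 = closed, 0.140 = fully back at its stop, box wholly uncovered. Needs about 3 N and stays where it is left. The cover is 150x358 mm, top face 96 mm above the bench
- cover_step (a point): on the cover, moving with it: middle of the upright front face of its black push step, 108 mm above the bench, 70 mm in front of the box's origin when closed; axes as the box. The step is 220 mm long along y and stands 96 to 120 mm above the bench; behind the face it slopes down. The cover reaches 20 mm further forward than this face
- pivot_red (a point): on the pivot axis of the valve with the RED handle, at half the height of the handle, 64 mm above the bench; axes as the box. its handle is a bar 14 mm thick and 18 mm tall, z 55 to 73 mm above the bench, reaching 60 mm from the pivot axis
- tip_red (a point): middle of the free end of the red handle, 60 mm from the pivot and 64 mm above the bench; moves with the handle; its -x points outward along the handle
- handle_red (a joint): red handle, quarter turn: 0 = open, handle lying along the box's -x (towards the front wall); 1.571 = shut, handle lying along the box's +y, against its stop. It turns clockwise seen from above, needs about 0.1 N m, and stays where it is left
- pivot_blue_a (a point): on the pivot axis of a valve with a BLUE handle, 64 mm above the bench; its handle is a bar 14 mm thick and 18 mm tall, z 55 to 73 mm above the bench, reaching 60 mm from the pivot axis
- handle_blue_a (a joint): a blue handle, leave it open; quarter turn: 0 = open, handle lying along the box's -x (towards the front wall); 1.571 = shut, handle lying along the box's +y, against its stop. It turns clockwise seen from above, needs about 0.1 N m, and stays where it is left
- pivot_blue_b (a point): on the pivot axis of a valve with a BLUE handle, 64 mm above the bench; its handle is a bar 14 mm thick and 18 mm tall, z 55 to 73 mm above the bench, reaching 60 mm from the pivot axis
- handle_blue_b (a joint): a blue handle, leave it open; quarter turn: 0 = open, handle lying along the box's -x (towards the front wall); 1.571 = shut, handle lying along the box's +y, against its stop. It turns clockwise seen from above, needs about 0.1 N m, and stays where it is left
- capacitor_blue: blue can capacitor, 36 mm wide, 55 mm high, standing loose beside the box, not to be disturbed; origin at the centre of its underside
- capacitor_black: black can capacitor, 31 mm wide, 45 mm high, standing loose beside the box, not to be disturbed; origin at the centre of its underside
- relay: small beige relay, 23x30x38 mm, standing loose beside the box, not to be disturbed; origin at the centre of its underside
- transformer: small transformer with a cream coil, 43x73x37 mm, standing loose beside the box, not to be disturbed; origin at the centre of its underside
- tape: black tape roll, 78 mm wide, 19 mm high, standing loose beside the box, not to be disturbed; origin at the centre of its underside

How it is judged:
On the way, in this order (a step that is already met when the one before it is completed fails the run):
1. the cover is pushed back while the red handle is still open (value of joint cover above 0.125 m and value of joint handle_red below 0.4 rad), for 0.2 s.
2. the red handle is pushed shut with the cover back (value of joint cover above 0.125 m and value of joint handle_red above 1.45 rad), for 0.2 s.
At the end, for the whole second after the job is handed in: the cover stands at 0.125 m or more of its 0.140 m travel, the red handle at 1.45 rad or more of 1.571 and at rest, both blue handles below 0.35 rad, no loose part more than 20 mm from where it stood (all of step 2 and value of joint each of handle_blue_a, handle_blue_b below 0.35 rad and velocity of joint handle_red between -0.05 and 0.05 rad/s and distance of each of capacitor_blue, capacitor_black, relay, transformer, tape from where it was at the start of the episode below 0.02 m); the robot touches nothing.
It fails at once if a blue handle is turned to 0.35 rad or more (not (value of joint each of handle_blue_a, handle_blue_b below 0.35 rad)).
It fails at once if a loose part is lifted, carried or pushed more than 20 mm (distance of any of capacitor_blue, capacitor_black, relay, transformer, tape from where it was at the start of the episode above 0.02 m).
It fails at once if the red valve's handle is gripped or forced (over 35 N) (contact force between the fingers and valve_red above 35 N).
It fails at once if the cover or the box is forced (over 50 N) (contact force between the fingers and manifold above 50 N).
It also fails if it takes over 48 s, if anything falls off the work surface, if the arm or the gripper's body presses on something with over 40 N, if the wrist force passes 120 N, or if a joint passes its speed limit or range.

ROBOT

A 6-joint arm with a two-finger parallel gripper is mounted at the origin on a cart in front of the work surface, level with it; the furniture and walls round the work are solid. World frame = base frame: x ahead of the robot, y to its left, z up, the work surface at z = 0. Lengths are in m, angles in rad, forces in N, time in s.
With the tool pointing down it reaches from about 0.3 to 0.875 m from the base axis. Payload 6.4 kg.
Tool frame: the origin (TCP) lies on the centre line of the jaws, within the pads' length; the fingertips stand 25 mm ahead of it and the grasp point (between the pads) lies 6 mm ahead of it; z points along the fingers, y is the line along which they close (so a half turn about z gives the same grasp; the last joint's range is limited). The gripper opens to 85 mm and grips with 20 to 120 N. Pads are 22 mm wide; open, the fingers measure 114 mm over their backs; the gripper's body (76 mm by 85 mm) begins 54 mm behind the grasp point. The pads swing forward as they close: fully open they stand 13 mm farther back than shut.
Start: joints at [0.941, 0.181, 1.607, -0, 1.354, -0.206], TCP at [0.236, 0.524, 0.256] pointing down, gripper open.
Joint ranges: [-2.99, 2.99], [-0.89, 2.07], [0.3, 2.58], [-1.14, 4.28], [0, 2.63], [-3.12, 3.12]. Speed limits (rad/s): [2.57, 2.57, 3.01, 3.14, 3.14, 3.14].

INTERFACE

Orientations are given as a unit quaternion [w, x, y, z].
In Python, from bench import get_obs, camera, hand_in, spot_in gives the robot as it stands.
- The arm moves only by the shell command python3 -m jog 'ROWS'. ROWS is JSON, one flat list of numbers, 7 for each row, row after row: the shift along the tool's x, y, z in m, then the turn, a rotation vector about the tool's x, y, z in rad, then the closure, from 0 (fully open) to 1 (shut). A call has 1 to 20 rows; each row is the pose to reach, as a shift and turn from the pose commanded when the call began, along the tool's axes at that moment; what a row does not reach only later rows make up. A row lasts 1/8 s, in which the tool goes at most 62.5 mm and 10.7 degrees, less where a joint would pass 70% of its speed; a pose out of reach is approached as far as the arm can. A call with a gripper value outside its range is refused whole. The fingers move at their own pace and stop on an object; the grip force is fixed at half the most. Time passes only in rows, so rows that repeat a pose let the fingers close. It gives the time, the measured TCP pose, the force, the opening and the grip force at its end, in the units of the state.
- get_obs(): the state, without advancing time (a new reading comes with each control period).
- camera(name): name is "scene" or "side" or "wrist"; returns a dict with "frame" (480x640x3 uint8, red, green, blue), "mtx" (3x3 intrinsics, pixels), "distortion" ([k1, k2, p1, p2, k3] as OpenCV has them; the pictures are not rectified), "extrinsics" (4x4, takes a point from camera to world coordinates). Camera axes: x right, y up, looking along -z (the intrinsics and any distortion apply to the point x, -y, -z); pixel columns grow to the right and rows downward; lengths in m; the calibration is good to about 2 mm. A picture is of the moment at which its call begins. There is no depth.
- hand_in(): hands the job in; it is judged then, once.
Trained networks look in a picture, given as the dict that the camera call returned (one of the last four; its "shot" number tells which), for a name from the list of things; names that differ only in an ending like _2 or _b are one class to them, and where a whole thing is asked for, a point or a joint stands for the part that bears it (a point fixed in the world has none). Each returns a list of dicts, best first, with "confidence" (0 to 1); they miss things now and then, are a little off and sometimes report something else, mostly with a low value. They report only what shows in the picture. A call takes as long as a camera call.
- spot_in(picture, name): "xyz" ([x, y, z] in m, in world coordinates, good to about 4 mm: the middle of the surface that is visible of it).
The state is a dict: "time_s": time; "q": joint angles; "dq": joint speeds; "joint_efforts": joint torques, N m; "eef_pos": TCP position; "eef_rot": TCP orientation; "wrist_force": force on the tool from outside, world axes, zero at the start; "torque": the same for the moment, N m; "opening": opening from 0.0 (shut) to 1.0 (fully open); "grasp_force": force on a finger pad.
Only numpy, scipy, OpenCV 4.12 (cv2) and the standard library are available. Lean on these libraries where they do the work, as an engineer would, in place of code of your own. Each camera call takes 0.05 s, during which the arm holds its last target. There are 200 camera calls.

## Working session

There is one attempt and no reset: what is moved stays moved. The work goes in short steps, Python scripts to look and compute and a shell command to move; the robot and the scene stay as the last step left them, time stands still between calls to the robot, and variables do not carry over. Pictures are saved under pics/ and viewed, at most 10 in all, crops included, and the job is handed in when it is done.

```bash
mkdir -p pics; ls
python3 - <<'E'
from bench import *
import cv2
o=get_obs();print({k:o[k] for k in('time_s','eef_pos','eef_rot','opening','wrist_force')})
for c in('scene','side','wrist'):
    p=camera(c);cv2.imwrite(f'pics/{c}0.png',p['frame'][:,:,::-1])
    print(c)
    for n in('manifold','cover','cover_step','pivot_red','tip_red','capacitor_blue','capacitor_black','relay','transformer','tape'):
        r=spot_in(p,n);print(n,[([round(float(v),3) for v in d['xyz']],round(d['confidence'],2)) for d in r[:2]])
E
```

```text
pics
{'time_s': 0.0, 'eef_pos': array([0.23613195, 0.52370564, 0.25534896]), 'eef_rot': array([-3.65191949e-04,  2.10317984e-01,  9.77632606e-01, -8.36648000e-04]), 'opening': 0.9978399755196368, 'wrist_force': array([-0.01587586, -0.60895237,  0.13524669])}
scene
manifold [([0.538, -0.079, 0.091], 0.68), ([0.38, -0.349, 0.039], 0.39)]
cover [([0.524, -0.065, 0.1], 0.79)]
cover_step [([0.525, -0.063, 0.099], 0.66)]
pivot_red []
tip_red []
capacitor_blue [([0.43, 0.355, 0.047], 0.56)]
capacitor_black [([0.54, 0.393, 0.032], 0.56)]
relay [([0.384, -0.349, 0.041], 0.58)]
transformer [([0.49, -0.414, 0.036], 0.66)]
tape [([0.288, -0.247, 0.02], 0.7)]
side
manifold [([0.538, 0.035, 0.1], 0.59)]
cover [([0.528, -0.005, 0.098], 0.74)]
cover_step [([0.526, -0.007, 0.091], 0.63)]
pivot_red []
tip_red []
capacitor_blue [([0.431, 0.373, 0.043], 0.86), ([0.291, -0.235, 0.019], 0.7)]
capacitor_black []
relay [([0.29, -0.236, 0.016], 0.64), ([0.379, -0.334, 0.027], 0.6)]
transformer [([0.494, -0.395, 0.033], 0.47)]
tape [([0.29, -0.236, 0.015], 0.73)]
wrist
manifold []
cover []
cover_step []
pivot_red []
tip_red []
capacitor_blue [([0.418, 0.369, 0.04], 0.87)]
capacitor_black []
relay []
transformer []
tape []
```

View pics/scene0.png

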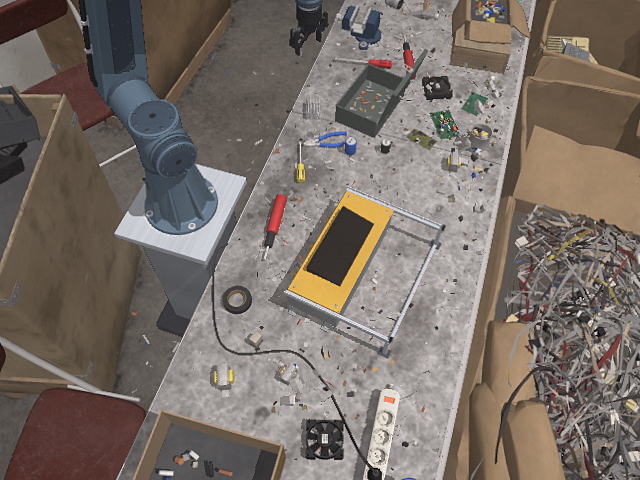

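View pics/side0.png

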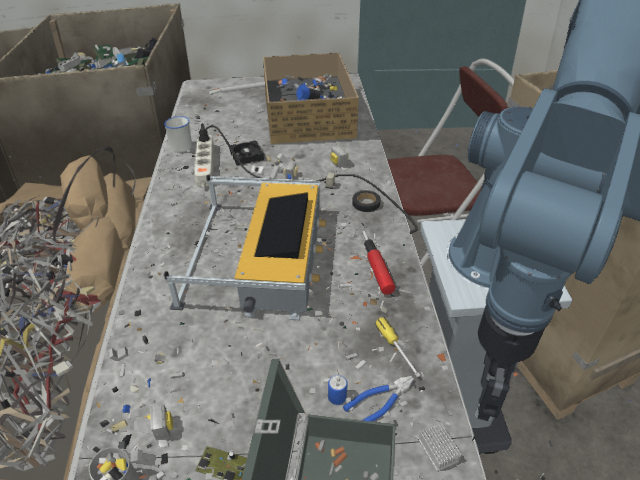

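The scene view shows the closed yellow cover from about (347,190) to (345,312), with the black step on it. The rails run to the right, which is +x. The side view agrees, and the space in front of the box is clear apart from tools lying flat.

```bash
cat > h.py <<'E'
from bench import *
import cv2, numpy as np
def ray(p,uv,z):
    """pixels -> world points on plane z"""
    u=cv2.undistortPoints(np.float64(uv).reshape(-1,1,2),p['mtx'],np.float64(p['distortion'])).reshape(-1,2)
    E=np.array(p['extrinsics']); d=np.c_[u[:,0],-u[:,1],-np.ones(len(u))]@E[:3,:3].T
    return E[:3,3]+d*((z-E[2,3])/d[:,2])[:,None]
def blob(p,lo,hi,near=None):
    hsv=cv2.cvtColor(p['frame'],cv2.COLOR_RGB2HSV); m=cv2.inRange(hsv,lo,hi)
    c,_=cv2.findContours(m,cv2.RETR_EXTERNAL,cv2.CHAIN_APPROX_NONE)
    return sorted(c,key=cv2.contourArea)[::-1]
E
python3 - <<'E'
from h import *
for c in('scene','side'):
    p=camera(c); b=blob(p,(18,140,120),(30,255,255))[0]
    w=ray(p,b.reshape(-1,2),.096)
    r=cv2.minAreaRect(np.float32(w[:,:2]*1000)); print(c,r,cv2.boxPoints(r).round(1).tolist(), cv2.boundingRect(b))
    k=blob(p,(0,0,0),(180,255,45))
    for q in k:
        x,y=q.reshape(-1,2).mean(0); 
        if cv2.pointPolygonTest(b,(float(x),float(y)),False)>0 and cv2.contourArea(q)>500:
            print('step',cv2.minAreaRect(np.float32(ray(p,q.reshape(-1,2),.108)[:,:2]*1000)))
E
```

```text
scene ((524.1631469726562, -52.191192626953125), (355.5, 149.41261291503906), 81.05101776123047) [[422.70001220703125, -216.1999969482422], [570.2999877929688, -239.39999389648438], [625.5999755859375, 111.80000305175781], [478.0, 135.0]] (288, 192, 106, 121)
side ((525.3353881835938, -41.131927490234375), (355.98431396484375, 148.1173858642578), 81.05963134765625) [[424.5, -205.5], [570.7999877929688, -228.5], [626.2000122070312, 123.19999694824219], [479.79998779296875, 146.1999969482422]] (235, 184, 83, 99)
step ((517.5352783203125, -41.42650604248047), (237.68194580078125, 94.21353912353516), 81.10198211669922)
```

Run:
```python
from h import *
R={}
for c in('scene','side'):
    p=camera(c); b=blob(p,(18,140,120),(30,255,255))[0]
    print(c,'cam',np.array(p['extrinsics'])[:3,3].round(3),p['distortion'])
    for z in(.06,.08,.096,.11,.13):
        r=cv2.minAreaRect(np.float32(ray(p,b.reshape(-1,2),z)[:,:2]*1000));print(z,np.round(r[0],1),np.round(r[1],1),round(r[2],2))
```

```text
scene cam [ 0.705 -0.842  1.473] [-0.08568139  0.          0.          0.          0.        ]
0.06 [519.4 -31.5] [364.8 153.3] 81.05
0.08 [522.1 -43. ] [359.7 151.1] 81.05
0.096 [524.2 -52.2] [355.5 149.4] 81.05
0.11 [526.  -60.2] [351.9 147.9] 81.05
0.13 [528.6 -71.7] [346.7 145.7] 81.05
side cam [0.501 0.91  0.874] [-0.14652722  0.          0.          0.          0.        ]
0.06 [526.5 -85.1] [372.5 155. ] 81.15
0.08 [525.8 -60.7] [363.4 151.2] 81.15
0.096 [525.3 -41.1] [356.  148.1] 81.15
0.11 [524.9 -24. ] [349.6 145.5] 81.15
0.13 [5.243e+02 5.000e-01] [340.5 141.7] 81.15
```

```bash
python3 -m jog '[-0.41,-0.425,0.055,0,0,-0.267,1,-0.41,-0.425,0.055,0,0,-0.267,1,-0.41,-0.425,0.055,0,0,-0.267,1,-0.41,-0.425,0.055,0,0,-0.267,1,-0.41,-0.425,0.055,0,0,-0.267,1,-0.41,-0.425,0.055,0,0,-0.267,1,-0.41,-0.425,0.055,0,0,-0.267,1,-0.41,-0.425,0.055,0,0,-0.267,1,-0.41,-0.425,0.055,0,0,-0.267,1,-0.41,-0.425,0.055,0,0,-0.267,1,-0.41,-0.425,0.055,0,0,-0.267,1,-0.41,-0.425,0.055,0,0,-0.267,1,-0.41,-0.425,0.055,0,0,-0.267,1,-0.41,-0.425,0.055,0,0,-0.267,1]'
python3 - <<'E'
from h import *
p=camera('wrist');cv2.imwrite('pics/w1.png',p['frame'][:,:,::-1])
o=get_obs();print(o['eef_pos'],o['eef_rot'],o['wrist_force'],o['opening'])
for n in('cover','cover_step'):print(n,spot_in(p,n)[:1])
E
```

```text
time_s: 3.6
eef_pos: [0.4353, -0.0309, 0.2014]
eef_rot: [0.0, 0.077, 0.997, -0.0]
wrist_force: [-0.3, 0.3, -0.2]
opening: -0.002
grasp_force: 0.0
[ 0.43534409 -0.03107173  0.20145463] [ 1.79383683e-04  7.75542741e-02  9.96988115e-01 -3.65736211e-05] [ 0.35158192 -0.5671484   1.07437234] 0.0033544975065781493
cover []
cover_step [{'xyz': [0.4809, -0.0474, 0.0956], 'confidence': 0.92}]
```

View pics/w1.png

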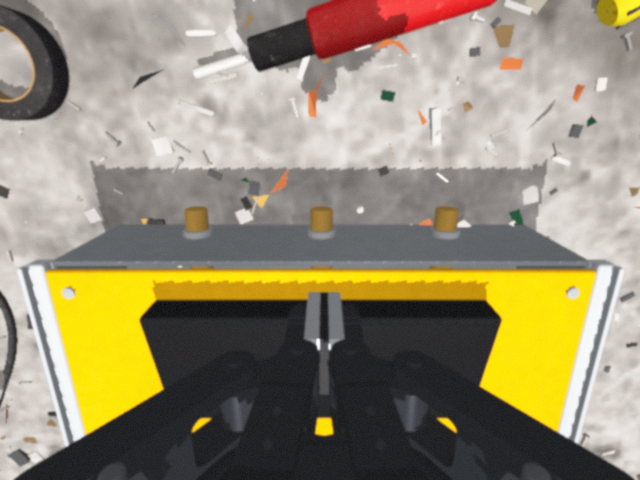

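The wrist view shows the box square to the tool. The cover's front edge is at row ~268 between columns 48 and 592, and the step's front is at row ~300. The closed fingers sit on the centreline at column ~323.

Run:
```python
from h import *
p=camera('wrist')
w=ray(p,[[48,269],[320,269],[592,269]],.096);print(w.round(4), 'len',np.linalg.norm(w[2]-w[0]),'yaw',np.degrees(np.arctan2(*(w[2]-w[0])[:2][::-1]))-90)
print(ray(p,[[155,302],[320,302],[487,302]],.096).round(4),ray(p,[[145,318],[320,318],[497,318]],.12).round(4))
o=get_obs()['eef_pos'];ex=(w[2]-w[0])/np.linalg.norm(w[2]-w[0]);ey=ex;ex=np.array([ey[1],-ey[0],0])
O=(w[0]+w[2])/2+.09*ex;print('O',O,'tcp in box',(o-O)@ex,(o-O)@ey)
```

```text
[[ 0.4223 -0.2084  0.096 ]
 [ 0.4495 -0.0362  0.096 ]
 [ 0.4763  0.1363  0.096 ]] len 0.3489250719369953 yaw -8.910144971064753
[[ 0.4559 -0.1483  0.096 ]
 [ 0.4731 -0.04    0.096 ]
 [ 0.4901  0.0698  0.096 ]] [[ 0.4545 -0.1434  0.12  ]
 [ 0.471  -0.0394  0.12  ]
 [ 0.4873  0.0659  0.12  ]]
O [ 0.53820838 -0.05002528  0.096     ] tcp in box -0.10443120374713163 0.0024048637574014854
```

```bash
python3 -m jog '[0,0,0.03,0,0,0,1,0,0,0.06,0,0,0,1,0,0,0.072,0,0,0,1,0,0,0.072,0,0,0,1,-0.01,0,0.072,0,0,0,1,-0.02,0,0.072,0,0,0,1,-0.025,0,0.072,0,0,0,1,-0.03,0,0.072,0,0,0,1,-0.035,0,0.072,0,0,0,1,-0.045,0,0.072,0,0,0,1,-0.055,0,0.072,0,0,0,1,-0.065,0,0.072,0,0,0,1,-0.075,0,0.072,0,0,0,1,-0.085,0,0.072,0,0,0,1,-0.095,0,0.072,0,0,0,1,-0.105,0,0.072,0,0,0,1,-0.115,0,0.072,0,0,0,1,-0.125,0,0.072,0,0,0,1,-0.135,0,0.072,0,0,0,1,-0.14,0,0.072,0,0,0,1]'
```

```text
time_s: 6.3
eef_pos: [0.5745, -0.054, 0.1294]
eef_rot: [0.0, 0.078, 0.997, -0.0]
wrist_force: [-2.9, 1.8, -0.2]
opening: -0.0
grasp_force: 1.4
```

```bash
python3 -m jog '[-0.005,0,0,0,0,0,1,-0.01,0,0,0,0,0,1,-0.014,0,0,0,0,0,1,-0.017,0,0,0,0,0,1,-0.019,0,0,0,0,0,1,-0.019,0,0,0,0,0,1]'
```

```text
time_s: 7.05
eef_pos: [0.5929, -0.0569, 0.1294]
eef_rot: [0.0, 0.078, 0.997, -0.0]
wrist_force: [-0.8, -0.5, -0.7]
opening: -0.004
grasp_force: 0.4
```

```bash
python3 -m jog '[-0.002,0,0,0,0,0,1,-0.004,0,0,0,0,0,1,-0.005,0,0,0,0,0,1,-0.005,0,0,0,0,0,1]'
python3 -m jog '[0.015,0,0,0,0,0,1,0.03,0,0,0,0,0,1,0.06,0,-0.05,0,0,0,1,0.11,0,-0.1,0,0,0,1,0.15,0,-0.12,0,0,0,1,0.15,0,-0.12,0,0,0,1,0.15,0,-0.12,0,0,0,1]'
python3 - <<'E'
from h import *
o=get_obs();print(o['eef_pos'],o['eef_rot'],o['wrist_force'])
for c in('scene','wrist'):
    p=camera(c);cv2.imwrite(f'pics/{c}2.png',p['frame'][:,:,::-1])
    for n in('cover_step','pivot_red','tip_red','pivot_blue_a'):print(n,[(d['xyz'],d['confidence']) for d in spot_in(p,n)[:2]])
    if c=='scene':
        r=cv2.minAreaRect(np.float32(ray(p,blob(p,(18,140,120),(30,255,255))[0].reshape(-1,2),.096)[:,:2]*1000));print(r)
E
```

```text
time_s: 7.55
eef_pos: [0.5953, -0.0572, 0.1294]
eef_rot: [-0.003, 0.078, 0.997, 0.0]
wrist_force: [-12.6, 0.9, 9.3]
opening: -0.0
grasp_force: 6.4
time_s: 8.43
eef_pos: [0.4501, -0.0343, 0.2498]
eef_rot: [0.001, 0.078, 0.997, -0.0]
wrist_force: [0.8, 0.1, -0.5]
opening: 0.001
grasp_force: 0.0
[ 0.45006166 -0.03431527  0.24978947] [ 1.24322024e-03  7.84236453e-02  9.96919311e-01 -2.70022324e-04] [ 0.80255876  0.1288649  -0.48420393]
cover_step [([0.6567, -0.0837, 0.0955], 0.97)]
pivot_red [([0.5316, 0.0491, 0.0414], 0.74)]
tip_red [([0.4295, 0.3554, 0.045], 0.42)]
pivot_blue_a [([0.5177, -0.0503, 0.0442], 0.88), ([0.5067, -0.1499, 0.0451], 0.86)]
((658.097900390625, -73.20660400390625), (355.8283386230469, 150.38218688964844), 80.93474578857422)
cover_step [([0.6062, -0.0587, 0.0964], 0.57)]
pivot_red [([0.5243, 0.0525, 0.0426], 0.82), ([0.496, -0.138, 0.0433], 0.43)]
tip_red [([0.5249, 0.0544, 0.0685], 0.76), ([0.494, -0.1379, 0.0434], 0.59)]
pivot_blue_a [([0.4971, -0.1368, 0.0441], 0.66), ([0.4946, -0.0403, 0.0401], 0.6)]
```

View pics/wrist2.png

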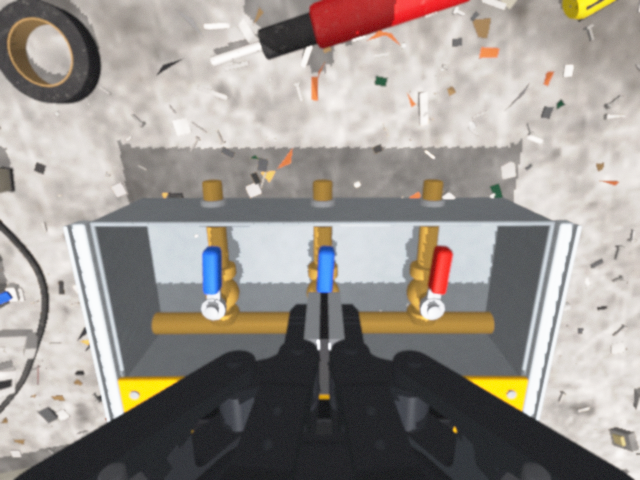

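The box is open and the cover is back at its stop. The red handle is the valve at y +100: pivot at about (432,309), tip at about (441,250). Both blue handles lie along -x.

Run:
```python
from h import *
p=camera('wrist');o=get_obs()['eef_pos']
a=np.radians(-8.9);ex=np.array([np.cos(a),np.sin(a)]);ey=np.array([-ex[1],ex[0]]);O=np.array([.5385,-.050])
B=lambda w:np.c_[(w[:,:2]-O)@ex,(w[:,:2]-O)@ey].round(4).tolist()
print('pivot red,blue',B(ray(p,[[432,309],[212,308]],.073)),'tips red,blueL,blueM',B(ray(p,[[442,248],[212,249],[326,249]],.073)))
print('rim corners',B(ray(p,[[72,226],[577,225]],.088)))
print('tcp',B(o[None]))
b=[c for c in blob(p,(0,180,100),(4,255,255))[:3]]
for c in b:print(cv2.boundingRect(c))
```

```text
pivot red,blue [[-0.0074, 0.0973], [-0.0086, -0.0968]] tips red,blueL,blueM [[-0.0647, 0.1006], [-0.064, -0.0916], [-0.0639, 0.0037]]
rim corners [[-0.0887, -0.1926], [-0.089, 0.1973]]
tcp [[-0.0906, 0.0019]]
(310, 0, 138, 47)
(429, 247, 22, 46)
(452, 0, 10, 5)
```

```bash
python3 -m jog '[-0.0455,0.066,0.03,0,0,0,1,-0.0455,0.066,0.06,0,0,0,1,-0.0455,0.066,0.08,0,0,0,1,-0.0455,0.066,0.08,0,0,0,1,-0.0455,0.066,0.11,0,0,0,1,-0.0455,0.066,0.14,0,0,0,1,-0.0455,0.066,0.165,0,0,0,1,-0.0455,0.066,0.165,0,0,0,1,-0.0455,0.066,0.165,0,0,0,1]'
python3 - <<'E'
from h import *
p=camera('wrist');cv2.imwrite('pics/w3.png',p['frame'][:,:,::-1])
E
```

```text
time_s: 10.1
eef_pos: [0.5056, 0.0237, 0.086]
eef_rot: [0.001, 0.078, 0.997, -0.0]
wrist_force: [-0.6, 0.8, 0.1]
opening: 0.001
grasp_force: 0.0
```

View pics/w3.png

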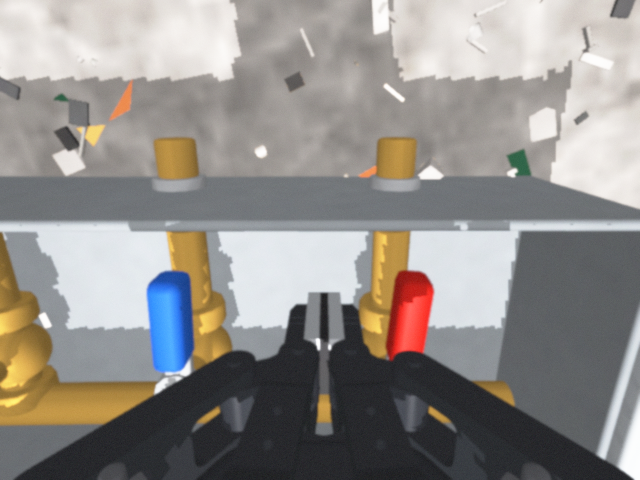

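The fingers at about (323,300) stand between the middle blue handle (170,320) and the red one (410,310), at handle height and clear of both.

```bash
python3 -m jog '[0,0.006,0,0,0,0,1,0,0.0115,0,0,0,0,1,0.002,0.0165,0,0,0,0,1,0.0045,0.0215,0,0,0,0,1,0.0055,0.0275,0,0,0,0,1,0.0065,0.034,0,0,0,0,1,0.0055,0.0405,0,0,0,0,1,0.0045,0.047,0,0,0,0,1,0.0045,0.047,0,0,0,0,1]'
python3 - <<'E'
from h import *
p=camera('wrist');cv2.imwrite('pics/w4.png',p['frame'][:,:,::-1])
E
```

```text
time_s: 11.28
eef_pos: [0.5073, 0.0719, 0.0841]
eef_rot: [-0.0, 0.078, 0.997, 0.0]
wrist_force: [0.4, -0.6, -0.1]
opening: 0.001
grasp_force: 0.2
```

View pics/w4.png

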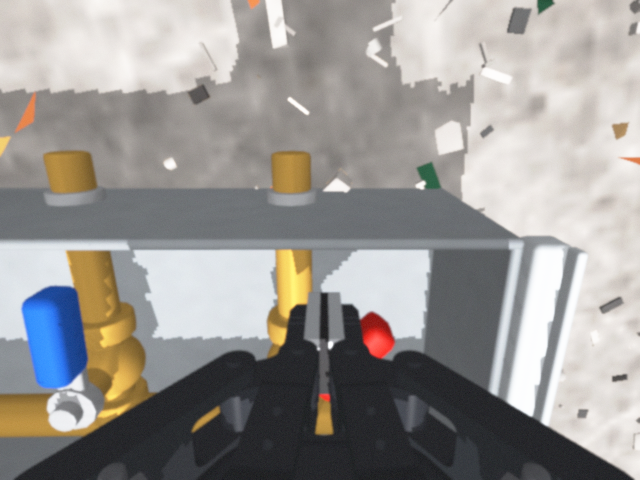

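The red tip at (375,335) has come round about 45°, ahead of the finger.

```bash
python3 -m jog '[-0.003,0.0065,0,0,0,0,1,-0.0065,0.013,0,0,0,0,1,-0.012,0.0185,0,0,0,0,1,-0.017,0.024,0,0,0,0,1,-0.022,0.0265,0,0,0,0,1,-0.027,0.0285,0,0,0,0,1,-0.027,0.0285,0,0,0,0,1]'
python3 -m jog '[-0.002,0.001,0,0,0,0,1,-0.004,0.0015,0,0,0,0,1,-0.004,0.0015,0,0,0,0,1]'
```

```text
time_s: 12.2
eef_pos: [0.5392, 0.0954, 0.0844]
eef_rot: [0.0, 0.078, 0.997, 0.0]
wrist_force: [0.8, 0.4, 0.2]
opening: -0.002
grasp_force: 0.0
time_s: 12.58
eef_pos: [0.5414, 0.0959, 0.0841]
eef_rot: [-0.002, 0.078, 0.997, -0.0]
wrist_force: [-6.5, -0.9, 4.0]
opening: 0.001
grasp_force: 3.4
```

```bash
python3 -m jog '[-0.001,0,0,0,0,0,1,-0.001,0,0,0,0,0,1,-0.001,0,0,0,0,0,1]'
python3 -m jog '[0.02,0,0,0,0,0,1,0.03,-0.01,0,0,0,0,1,0.03,-0.01,-0.04,0,0,0,1,0.03,-0.01,-0.09,0,0,0,1,0.05,-0.01,-0.14,0,0,0,1,0.06,-0.02,-0.18,0,0,0,1,0.06,-0.02,-0.18,0,0,0,1,0.06,-0.02,-0.18,0,0,0,1]'
python3 - <<'E'
from h import *
o=get_obs();print(o['wrist_force'],o['time_s'])
p=camera('wrist');cv2.imwrite('pics/w5.png',p['frame'][:,:,::-1])
p=camera('scene');r=cv2.minAreaRect(np.float32(ray(p,blob(p,(18,140,120),(30,255,255))[0].reshape(-1,2),.096)[:,:2]*1000));print(r)
E
```

```text
time_s: 12.95
eef_pos: [0.5414, 0.096, 0.0841]
eef_rot: [-0.003, 0.078, 0.997, -0.0]
wrist_force: [-9.1, -1.5, 7.3]
opening: 0.0
grasp_force: 5.0
time_s: 13.95
eef_pos: [0.4813, 0.0851, 0.2639]
eef_rot: [0.0, 0.079, 0.997, 0.0]
wrist_force: [0.1, 0.4, -1.0]
opening: -0.002
grasp_force: 0.0
[ 0.11523576  0.38190989 -0.964404  ] 13.95
((658.225830078125, -73.24818420410156), (355.6725769042969, 150.59609985351562), 81.04027557373047)
```

View pics/w5.png

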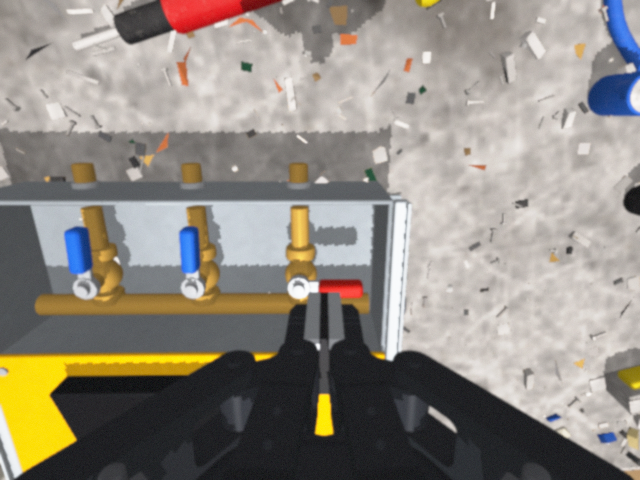

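The red handle lies along +y from (298,287) to (362,288), so it is shut at its stop. Both blue handles are still open, the cover is back, and the arm is clear of everything.

```bash
python3 -c "
from bench import *
print(hand_in())"
```

```text
the job is handed in; nothing more can be done
None
```

The job is handed in, with no verdict returned: the cover is back at its stop, the red handle is shut, both blue handles are open, and the arm never came near the loose parts (not re-measured at the end).

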